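# Check the pressure of a mini keg with a push-on tester

## Robot

A 6-joint arm with a two-finger parallel gripper is mounted at the origin on a cart in front of the work surface, level with it; the furniture and walls round the work are solid. World frame = base frame: x ahead of the robot, y to its left, z up, the work surface at z = 0. Lengths are in mm, angles in rad, forces in N, time in s.
With the tool pointing down it reaches from about 400 to 925 mm from the base axis. Payload 12.5 kg.
Tool frame: the origin (TCP) lies between the finger pads; the fingertips stand 19 mm ahead of it and the grasp point (between the pads) is the TCP (env.tips_ahead is the distance from the TCP to the fingertips, in mm); z points along the fingers, y is the line along which they close (so a half turn about z gives the same grasp; the last joint's range is limited). The gripper opens to 95 mm and grips with 3 to 60 N. Pads are 20 mm wide; open, the fingers measure 119 mm over their backs; the gripper's body (75 mm by 180 mm) begins 59 mm behind the grasp point.
Start: joints at [1.194, 0.491, 1.559, -0, 1.092, -0.106], TCP at [167.171, 602.245, 233.661] pointing down, gripper open.
Joint ranges: [-3.1, 3.1], [-0.84, 2.19], [0.05, 2.79], [-1.13, 4.28], [0.06, 2.93], [-2.69, 2.69]. Speed limits (rad/s): [2.22, 2.22, 2.79, 3.14, 3.14, 3.14].

## Interface

Orientations are given as [roll, pitch, yaw] about the fixed x, y, z axes, in that order (R = Rz(yaw) Ry(pitch) Rx(roll)).
In Python, from cell import env gives the robot as it stands.
- The arm moves only by the shell command python3 -m crank 'ROWS'. ROWS is JSON, a list of rows, each a list of 5 numbers: the shift along the tool's x, y, z in mm, then the turn about the tool's z in degrees, then the finger opening in mm, from 0 to 95.1. In form: [[dx, dy, dz, yaw, grip], ...]. A call has 1 to 10 rows; each row is the pose to reach, as a shift and turn from the pose commanded when the call began, along the tool's axes at that moment; what a row does not reach only later rows make up. A row lasts 1/12 s, in which the tool goes at most 41.7 mm and 7.16 degrees, less where a joint would pass 70% of its speed; a pose out of reach is approached as far as the arm can. A call with a gripper value outside its range is refused whole. The fingers move at their own pace and stop on an object; the grip force is fixed at half the most. Time passes only in rows, so rows that repeat a pose let the fingers close. It gives the time, the measured TCP pose, the force, the opening and the grip force at its end, in the units of the state.
- env.state(): the state, without advancing time (a new reading comes with each control period).
- env.read_camera(name): name is "scene" or "top" or "wrist"; returns a dict with "img" (384x512x3 uint8, blue, green, red), "K" (3x3 intrinsics, pixels), "pose" (4x4, takes a point from camera to world coordinates). Camera axes: x right, y down, z forward; pixel columns grow to the right and rows downward; lengths in mm; the calibration is good to about 2 mm. A picture is of the moment at which its call begins. There is no depth.
- env.job_done(): hands the job in; it is judged then, once.
The state is a dict: "t": time; "joints": joint angles; "qvel": joint speeds; "tau": joint torques, N m; "eef_pos": TCP position; "tcp_rot": TCP orientation; "ft_force": force on the tool from outside, world axes, zero at the start; "moment": the same for the moment, N m; "opening": opening from 0.0 (shut) to 1.0 (fully open); "grip_force": force on a finger pad.
Only numpy, scipy, OpenCV 4.12 (cv2) and the standard library are available. Lean on these libraries where they do the work, as an engineer would, in place of code of your own. Each camera call takes 0.05 s, during which the arm holds its last target. There are 200 camera calls.

## Task

Check the pressure in the mini keg: lift the red dust cap off its post and stand it upright on the counter, then take the pressure tester by its knurled collar and set it on the post, turning it under a light push until the keyways hidden inside drop over the post's three pins. Push it fully home against the valve spring without ramming or forcing it, and finish while still gripping the collar and holding it pushed home, so that I can read the gauge. Drop neither cap nor tester, and leave the cups and the jar where they stand.

Things in the scene. Friction and masses are not known exactly. Their poses are not given: they have to be found in the camera images.
- keg: Stainless 2-litre mini keg, 120 mm across, standing on the counter and too heavy to shift; origin at the centre of its underside, z up. Its shoulder ends 155 mm up, a black neck 62 mm across reaches 166 mm. On it, on the keg's axis, stands the steel post: a hexagon 35 mm wide up to 180 mm, then a round stem 18 mm across up to 210 mm.
- post_top (a point): Centre of the post's top face, 210 mm above the counter, on the keg's axis; the stem's last 7 mm taper to 11 mm across. A thin brass valve pin stands up 6 mm from it.
- pin_level (a point): On the keg's axis, level with the tops of the post's three side pins, 196.5 mm above the counter. The pins are round, 5 mm thick, 120 degrees apart, and reach 13 mm from the axis. The post is screwed tight and never turns, but the angle of its pins differs from keg to keg and the keg's yaw does not tell it: feel for it, or look once the cap is off.
- valve_pin (a joint): Travel of the sprung valve pin in the post: 0 = out (shut), grows as it is pressed down, 0.006 = level with the post's top face (tester fully home). Spring force 3 N at first, 9 N at 0.006.
- dust_cap: Red ribbed rubber cap, 35 mm across and 43 mm high, open below (bore 29 mm, 37 mm deep), 30 g; origin at the centre of its lower rim, z up. At the start it sits loosely over the post, its rim on the hexagon 180 mm above the counter; lift it straight up at least 40 mm to come clear. The thin crumpled bag on the counter carries nothing: things set down there stand on the counter itself.
- tester: Push-on pressure tester, 180 g, standing on the open underside of its aluminium collar, 40 mm across, 32 mm high, dark knurling. Origin at the centre of that underside, z up. A brass elbow on top (57 mm up) carries a round gauge 41 mm across toward the tester's own -x. Turned wrong it rests on the pins; in line it drops 7 mm onto the valve pin, its underside then 189 mm up, fully home at 183 mm.
- collar (a point): Point on the tester's axis 20 mm above its underside, a good height for the grip point. Close the fingers along the tester's y axis, so that they pass beside gauge and elbow.
- keyways (a point): Centre of the collar's underside. The bore is 20.5 mm across, 27 mm deep, with three keyways 120 degrees apart, one straight under the gauge, none visible from above. A pin enters a keyway within about 0.15 rad to either side. Left alone, the spring holds the tester off home.
- gauge (a point): Centre of the gauge's white dial, 66 mm from the tester's axis toward its -x and 46 mm above its underside. The gauge is 41 mm across and 20 mm thick.
- cup_pair: Two stacked white paper cups, 97 mm across, 172 mm high; origin at the centre of the base. Leave alone.
- sealed_cup: White paper cup with a green lid, 108 mm wide, 126 mm high; origin at the centre of the base. Leave alone.
- milk_jar: Jar with a red lid, 70 mm across, 102 mm high; origin at the centre of the base. Leave alone.

How it is judged:
By the outcome, as a careful person would: the job done as asked, in the order asked, and still so for the second after the job is handed in, while the arm keeps its last pose, push and grip.
It also fails if it takes over 72 s, if anything falls off the work surface, if the arm or the gripper's body presses on something with over 40 N, if the wrist force passes 120 N, or if a joint passes its speed limit or range.

## Working session

There is one attempt and no reset: what is moved stays moved. The work goes in short steps, Python scripts to look and compute and a shell command to move; the robot and the scene stay as the last step left them, time stands still between calls to the robot, and variables do not carry over. Pictures are saved under pics/ and viewed, at most 10 in all, crops included, and the job is handed in when it is done.

```bash
mkdir -p pics; ls; cat > h.py <<'E'
import numpy as np, cv2
from cell import env
def ray(c,u,v):
    d=np.linalg.inv(c["K"])@[u,v,1]; P=np.array(c["pose"]); return P[:3,3],P[:3,:3]@d
def onz(c,u,v,z):
    o,d=ray(c,u,v); return o+d*(z-o[2])/d[2]
def proj(c,p):
    P=np.linalg.inv(np.array(c["pose"])); q=np.array(c["K"])@(P[:3,:3]@np.array(p,float)+P[:3,3]); return q[:2]/q[2]
def tri(rs):
    A=np.zeros((3,3));b=np.zeros(3)
    for o,d in rs:
        d=d/np.linalg.norm(d);M=np.eye(3)-np.outer(d,d);A+=M;b+=M@o
    return np.linalg.solve(A,b)
E
python3 - <<'E'
from h import *
a=env.read_camera("scene");b=env.read_camera("top")
cv2.imwrite("pics/s1.png",a["img"]);cv2.imwrite("pics/t1.png",b["img"])
for c in(a,b):print(np.round(c["pose"],2).tolist(),np.round(c["K"],1).tolist())
s=env.state();print(s["eef_pos"],s["tcp_rot"],s["t"],s["ft_force"])
E
```

```text
pics
[[0.63, -0.33, 0.7, -419.59], [-0.78, -0.24, 0.58, -924.11], [-0.02, -0.91, -0.41, 740.67], [0.0, 0.0, 0.0, 1.0]] [[424.5, 0.0, 257.2], [0.0, 424.5, 190.7], [0.0, 0.0, 1.0]]
[[-0.01, -1.0, 0.04, 517.09], [-1.0, 0.01, 0.01, -97.01], [-0.01, -0.04, -1.0, 1225.95], [0.0, 0.0, 0.0, 1.0]] [[351.8, 0.0, 251.2], [0.0, 351.8, 197.1], [0.0, 0.0, 1.0]]
[167.11047425 602.03952056 233.12788414] [-3.14061975e+00 -6.82713424e-05  2.87078382e+00] 0.1 [ 0.35359183 -0.40800317 -0.4153523 ]
```

View pics/s1.png

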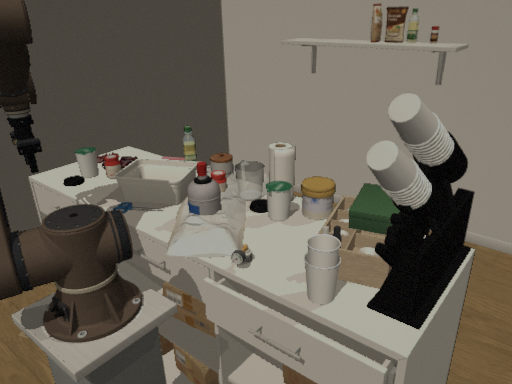

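View pics/t1.png

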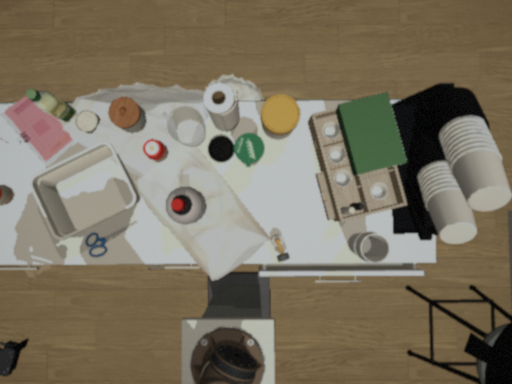

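The scene view shows the keg with its red cap at (203,170) and the tester at (243,256). In the top view the cap is at (180,205) and the tester at (280,245), its gauge toward the robot. The jar is at (153,150), the lidded cup at (249,149) and the cup pair at (370,246).

```bash
python3 - <<'E'
from h import *
a=env.read_camera("scene");b=env.read_camera("top")
A=cv2.resize(a["img"][225:275,205:275],None,fx=5.5,fy=5.5,interpolation=cv2.INTER_CUBIC)
B=cv2.resize(b["img"][220:270,250:320],None,fx=5.5,fy=5.5,interpolation=cv2.INTER_CUBIC)
cv2.imwrite("pics/c1.png",np.hstack([A,B]))
def red(im,x0,x1,y0,y1):
    h=cv2.cvtColor(im,cv2.COLOR_BGR2HSV);m=((h[...,0]<8)|(h[...,0]>172))&(h[...,1]>150)&(h[...,2]>70)
    k=np.zeros_like(m);k[y0:y1,x0:x1]=1;v,u=np.where(m&k);return u.mean(),v.mean(),u.min(),u.max(),v.min(),v.max(),len(u)
ra=red(a["img"],190,212,155,180);rb=red(b["img"],165,200,190,220);print(ra,rb)
print(tri([ray(a,ra[0],ra[1]),ray(b,rb[0],rb[1])]))
print(onz(b,rb[0],rb[1],223))
for n,u,v in(("testerelbow",279,240),("gauge",283,256)):print(n,onz(b,u,v,46))
E
```

```text
(np.float64(201.49166666666667), np.float64(168.84166666666667), np.int64(197), np.int64(211), np.int64(162), np.int64(177), 120) (np.float64(177.6390977443609), np.float64(204.203007518797), np.int64(172), np.int64(183), np.int64(198), np.int64(210), 133)
[543.38649427 127.6990224  199.30443722]
[542.01389023 123.33090841 223.        ]
testerelbow [ 424.73207931 -177.12771915   46.        ]
gauge [ 371.60975341 -189.92303799   46.        ]
```

View pics/c1.png

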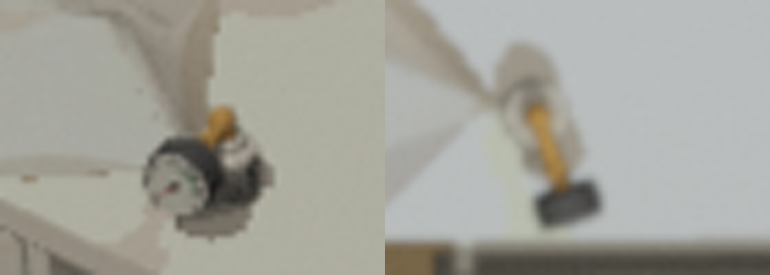

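The gauge points at the robot, with the tester's +x at about 0.24 rad. I go over the cap and refine with the wrist camera.

```bash
cat >> h.py <<'E'
from scipy.spatial.transform import Rotation as Ro
def go(t,yaw=None):
    s=env.state();R=Ro.from_euler("xyz",s["tcp_rot"]).as_matrix();d=R.T@(np.array(t)-s["eef_pos"])
    out=np.round(d,1).tolist()
    if yaw is not None: out.append(round(float(np.degrees((s["tcp_rot"][2]-yaw+np.pi/2)%np.pi-np.pi/2)),1))  # tool z is down
    return out
def st():
    s=env.state();print("t",round(s["t"],2),np.round(s["eef_pos"],1),np.round(s["tcp_rot"],3),"F",np.round(s["ft_force"],1),"j6",round(s["joints"][5],2),"op",round(s["opening"]*95.1,1),"g",round(s["grip_force"],1))
E
python3 -c "
from h import *
print(go([500,124,320]))"
python3 -m crank '[[-20,-10,-40,0,95],[-50,-30,-70,0,95],[-90,-60,-87,0,95],[-450,-370,-87,0,95],[-450,-370,-87,0,95],[-450,-370,-87,0,95],[-450,-370,-87,0,95],[-450,-370,-87,0,95],[-450,-370,-87,0,95],[-450,-370,-87,0,95]]'
python3 -c "
from h import *
st();print(go([500,124,320]))"
```

```text
[-448.6, -371.7, -86.5]
t: 1.03
eef_pos: [389.9, 290.8, 317.8]
tcp_rot: [3.141, 0.0, 2.871]
ft_force: [0.8, -0.1, -0.4]
opening: 0.998
grip_force: 0.0
t 1.03 [389.9 290.8 317.8] [3.141 0.    2.871] F [ 0.8 -0.1 -0.4] j6 -0.8 op 94.9 g 0.0
[-150.7, -131.3, -2.2]
```

```bash

python3 -m crank '[[-150,-130,-2,0,95],[-150,-130,-2,0,95],[-150,-130,-2,0,95],[-150,-130,-2,0,95],[-150,-130,-2,0,95],[-150,-130,-2,0,95],[-150,-130,-2,0,95]]' >/dev/null
python3 - <<'E'
from h import *
st();c=env.read_camera("wrist");cv2.imwrite("pics/w1.png",c["img"]);print(np.round(c["pose"],2).tolist(),c["K"][0,0])
h=cv2.cvtColor(c["img"],cv2.COLOR_BGR2HSV);m=(((h[...,0]<8)|(h[...,0]>172))&(h[...,1]>140)&(h[...,2]>60)).astype(np.uint8)
n,l,s,q=cv2.connectedComponentsWithStats(m)
for i in range(1,n):
    if s[i,4]>200:print(s[i],q[i],onz(c,*q[i],223))
print("cap pred px",proj(c,[542,124,223]))
E
```

```text
t 1.62 [499.6 126.  319.2] [-3.141e+00 -1.000e-03  2.868e+00] F [-1.5 -0.3  0.1] j6 -1.18 op 94.7 g 0.0
[[0.27, 0.93, 0.25, 428.31], [0.96, -0.26, -0.07, 146.05], [-0.0, 0.26, -0.97, 469.82], [0.0, 0.0, 0.0, 1.0]] 294.9286601825115
[249 226  36  32 920] [266.97282609 241.33804348] [538.88962813 126.30463651 223.        ]
cap pred px [265.42295136 245.00853351]
```

View pics/w1.png

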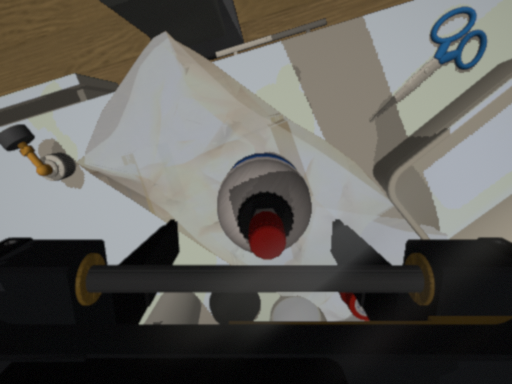

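The wrist view shows the cap on the keg at (267,241), matching the top view: about (541,125). I descend over it and close.

```bash
python3 -c "
from h import *
print(go([541,125,206]))"
```

```text
[-41.1, 9.4, 113.3]
```

```bash

python3 -m crank '[[-20,5,0,0,95],[-41,9,10,0,95],[-41,9,40,0,95],[-41,9,70,0,95],[-41,9,95,0,95],[-41,9,108,0,95],[-41,9,113,0,95],[-41,9,113,0,95],[-41,9,113,0,50],[-41,9,113,0,50]]'
python3 -m crank '[[0,0,0,0,20],[0,0,0,0,20],[0,0,0,0,20],[0,0,0,0,20],[0,0,0,0,20],[0,0,0,0,20]]'
python3 - <<'E'
from h import *
st();c=env.read_camera("wrist");cv2.imwrite("pics/w2.png",c["img"])
E
```

```text
t: 2.5
eef_pos: [541.3, 125.5, 207.9]
tcp_rot: [3.141, 0.002, 2.872]
ft_force: [-0.4, 1.1, 0.2]
opening: 0.911
grip_force: 0.0
t: 3.0
eef_pos: [541.0, 124.9, 206.7]
tcp_rot: [3.141, 0.0, 2.871]
ft_force: [0.1, 0.7, -0.0]
opening: 0.496
grip_force: 0.0
t 3.0 [541.  124.9 206.7] [3.141 0.    2.871] F [ 0.1  0.7 -0. ] j6 -1.19 op 47.2 g 0.0
```

View pics/w2.png

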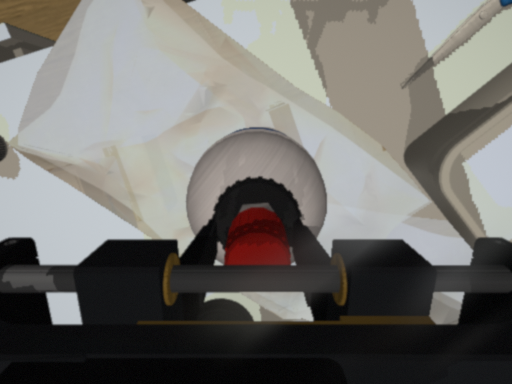

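The fingers straddle the cap (x 225–290) evenly and are still closing.

```bash

python3 -m crank '[[0,0,0,0,20],[0,0,0,0,20],[0,0,0,0,20],[0,0,0,0,20],[0,0,0,0,20],[0,0,0,0,20]]'
python3 -m crank '[[0,0,-3,0,20],[0,0,-8,0,20],[0,0,-16,0,20],[0,0,-28,0,20],[0,0,-42,0,20],[0,0,-56,0,20],[0,0,-68,0,20],[0,0,-76,0,20],[0,0,-80,0,20],[0,0,-80,0,20]]'
python3 - <<'E'
from h import *
st();b=env.read_camera("top")
for p in((272,195),(270,200),(275,200)):print(onz(b,*p,0))
E
```

```text
t: 3.55
eef_pos: [541.0, 125.0, 206.6]
tcp_rot: [3.142, 0.0, 2.871]
ft_force: [-0.3, -0.7, 0.3]
opening: 0.358
grip_force: 30.0
t: 4.38
eef_pos: [541.1, 125.0, 287.6]
tcp_rot: [3.141, 0.001, 2.871]
ft_force: [-0.7, -0.5, -0.1]
opening: 0.355
grip_force: 30.0
t 4.38 [541.1 125.  287.6] [3.141e+00 1.000e-03 2.871e+00] F [-0.7 -0.5 -0.1] j6 -1.19 op 33.8 g 30.0
[ 577.50736149 -157.37601448    0.        ]
[ 560.10699409 -150.25485877    0.        ]
[ 559.99155309 -167.67036279    0.        ]
```

```bash
python3 -c "
from h import *
print(go([560,-155,290]),go([560,-155,35]))"
```

```text
[-93.2, -264.7, -3.2] [-93.1, -264.8, 251.8]
```

```bash

python3 -m crank '[[-3,-10,0,0,20],[-10,-30,0,0,20],[-20,-58,0,0,20],[-31,-90,0,0,20],[-43,-122,0,0,20],[-54,-154,0,0,20],[-65,-186,0,0,20],[-76,-216,0,0,20],[-85,-242,0,0,20],[-91,-258,0,0,20]]'
python3 -m crank '[[-2,-6,0,0,20],[-2,-7,8,0,20],[-2,-7,25,0,20],[-2,-7,55,0,20],[-2,-7,90,0,20],[-2,-7,125,0,20],[-2,-7,160,0,20],[-2,-7,190,0,20],[-2,-7,215,0,20],[-2,-7,230,0,20]]'
python3 - <<'E'
from h import *
st();print(go([560,-155,29]))
for n in("scene","top"):
    c=env.read_camera(n);u,v=proj(c,env.state()["eef_pos"]).astype(int);print(u,v)
    if n=="scene":cv2.imwrite("pics/s2.png",cv2.resize(c["img"][max(0,v-50):v+50,u-60:u+60],None,fx=5,fy=5))
E
```

```text
t: 5.27
eef_pos: [559.1, -151.3, 285.7]
tcp_rot: [-3.141, -0.001, 2.869]
ft_force: [0.1, 0.0, -0.3]
opening: 0.351
grip_force: 30.0
t: 6.1
eef_pos: [558.2, -153.4, 53.3]
tcp_rot: [3.141, -0.004, 2.872]
ft_force: [-0.9, 0.5, -0.4]
opening: 0.354
grip_force: 30.0
t 6.1 [ 558.2 -153.4   53.3] [ 3.141 -0.004  2.872] F [-0.9  0.5 -0.4] j6 -1.68 op 33.7 g 30.0
[-2.3, -1.1, 24.3]
266 226
271 200
```

View pics/s2.png

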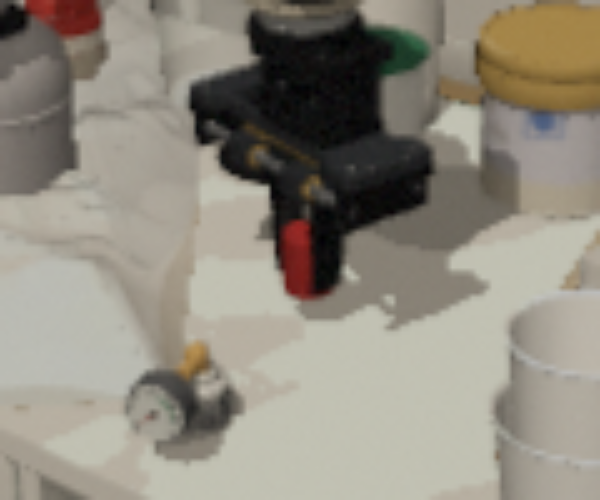

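The cap (around (310,260)) hangs upright in the fingers. I lower it gently to contact.

```bash

python3 -m crank '[[0,0,8,0,20],[0,0,15,0,20],[0,0,19,0,20],[0,0,21,0,20],[0,0,22,0,20],[0,0,22,0,20],[0,0,23,0,20],[0,0,23,0,20]]'
python3 -m crank '[[0,0,0.5,0,20],[0,0,0.5,0,20],[0,0,1,0,20],[0,0,1,0,20]]'|head -6
```

```text
t: 6.87
eef_pos: [559.8, -155.3, 33.8]
tcp_rot: [3.142, 0.0, 2.871]
ft_force: [-0.5, 0.1, -0.5]
opening: 0.355
grip_force: 30.0
t: 7.2
eef_pos: [559.7, -155.2, 32.6]
tcp_rot: [3.141, -0.0, 2.871]
ft_force: [-0.6, 0.1, -0.5]
opening: 0.351
grip_force: 30.0
```

```bash

python3 -m crank '[[0,0,1,0,20],[0,0,2,0,20],[0,0,3,0,20],[0,0,4,0,20],[0,0,4,0,20],[0,0,4,0,20]]'
python3 -m crank '[[0,0,0.5,0,20],[0,0,1,0,20],[0,0,1,0,20],[0,0,1,0,20]]'
python3 -m crank '[[0,0,0.5,0,20],[0,0,0.5,0,20],[0,0,0.5,0,20]]'
```

```text
t: 7.7
eef_pos: [559.7, -155.2, 28.5]
tcp_rot: [3.141, -0.0, 2.871]
ft_force: [-0.1, -0.6, 0.1]
opening: 0.354
grip_force: 30.0
t: 8.03
eef_pos: [559.7, -155.2, 27.6]
tcp_rot: [3.142, 0.0, 2.871]
ft_force: [-0.3, -0.1, -0.4]
opening: 0.351
grip_force: 30.0
t: 8.28
eef_pos: [559.7, -155.2, 27.1]
tcp_rot: [3.142, -0.0, 2.871]
ft_force: [0.7, -1.1, -0.6]
opening: 0.357
grip_force: 30.0
```

```bash

python3 -m crank '[[0,0,0.5,0,20],[0,0,0.5,0,20],[0,0,0.5,0,20]]'
python3 -m crank '[[0,0,0.5,0,20],[0,0,0.5,0,20],[0,0,0.5,0,20]]'
python3 -m crank '[[0,0,0.4,0,20],[0,0,0.4,0,20],[0,0,0.4,0,20]]'
```

```text
t: 8.53
eef_pos: [559.8, -155.2, 26.6]
tcp_rot: [3.142, 0.0, 2.871]
ft_force: [-0.4, -0.7, 0.3]
opening: 0.353
grip_force: 30.0
t: 8.78
eef_pos: [559.8, -155.2, 26.6]
tcp_rot: [3.142, 0.0, 2.871]
ft_force: [-1.6, 0.9, 6.5]
opening: 0.354
grip_force: 30.0
t: 9.03
eef_pos: [559.8, -155.3, 26.5]
tcp_rot: [-3.142, 0.001, 2.871]
ft_force: [-1.8, 1.5, 11.3]
opening: 0.356
grip_force: 30.0
```

Contact at 26.6. I back off the press, release, and go up.

```bash

python3 -m crank '[[0,0,-0.8,0,20],[0,0,-0.8,0,40],[0,0,-0.8,0,60],[0,0,-0.8,0,70],[0,0,-0.8,0,80],[0,0,-0.8,0,80],[0,0,-0.8,0,80],[0,0,-0.8,0,80]]'
python3 -m crank '[[0,0,-5,0,80],[0,0,-15,0,80],[0,0,-35,0,80],[0,0,-65,0,80],[0,0,-105,0,80],[0,0,-145,0,80],[0,0,-185,0,80],[0,0,-225,0,80],[0,0,-265,0,80],[0,0,-300,0,80]]'
python3 - <<'E'
from h import *
st();print(go([460,125,320]))
b=env.read_camera("scene")
h=cv2.cvtColor(b["img"],cv2.COLOR_BGR2HSV);m=((h[...,0]<8)|(h[...,0]>172))&(h[...,1]>140)&(h[...,2]>60)
u0,v0=proj(b,[560,-155,21]).astype(int)
k=np.zeros_like(m);k[v0-20:v0+20,u0-20:u0+20]=1;v,u=np.where(m&k);print(u0,v0,u.min(),u.max(),v.min(),v.max(),proj(b,[560,-155,0]),proj(b,[560,-155,43]))
E
```

```text
t: 9.7
eef_pos: [559.7, -155.2, 26.4]
tcp_rot: [3.142, -0.0, 2.871]
ft_force: [-0.9, -0.1, -0.1]
opening: 0.783
grip_force: 0.0
t: 10.53
eef_pos: [559.1, -155.0, 330.6]
tcp_rot: [-3.141, 0.002, 2.871]
ft_force: [0.6, -0.3, -0.3]
opening: 0.841
grip_force: 0.0
t 10.53 [ 559.1 -155.   330.6] [-3.141e+00  2.000e-03  2.871e+00] F [ 0.6 -0.3 -0.3] j6 -1.68 op 80.0 g 0.0
[170.4, 243.3, 10.1]
267 234 264 272 228 241 [267.65880624 239.82738305] [267.49028961 228.71688557]
```

The cap stands upright on the counter: its pixels match z = 0 to 43. Next, a look at the post.

```bash

python3 -m crank '[[40,70,15,0,80],[141,251,42,0,80],[141,251,42,0,80],[141,251,42,0,80],[141,251,42,0,80],[141,251,42,0,80],[141,251,42,0,80],[141,251,42,0,80],[141,251,42,0,80],[141,251,42,0,80]]' >/dev/null
python3 -m crank '[[0,0,0,0,80],[0,0,0,0,80]]' >/dev/null
python3 - <<'E'
from h import *
st();c=env.read_camera("wrist");
u,v=proj(c,[541,125,200]).astype(int);print(u,v)
np.savez("w3.npz",**c)
cv2.imwrite("pics/w3.png",cv2.resize(c["img"][v-40:v+40,u-50:u+50],None,fx=7,fy=7,interpolation=cv2.INTER_CUBIC))
E
```

```text
t 11.58 [491.4 123.1 284.8] [3.141 0.    2.869] F [ 0.1 -0.6  0.4] j6 -1.18 op 79.7 g 0.0
272 256
```

View pics/w3.png

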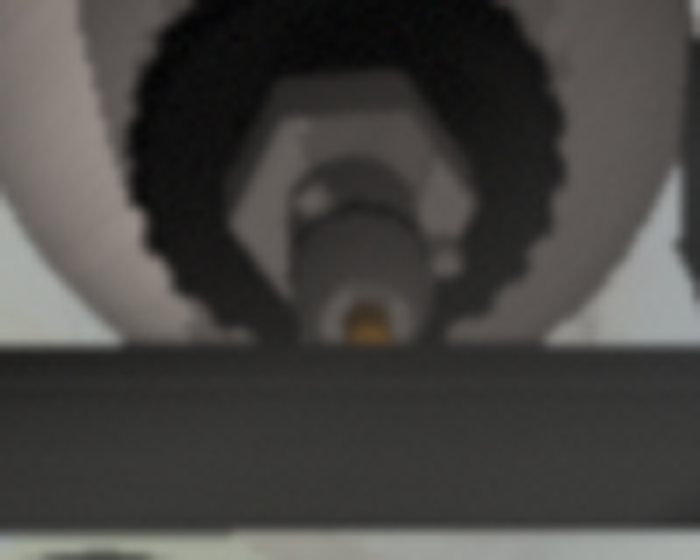

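The post shows two side pins, their tips at crop (315,195) and (447,255), and the brass valve pin at (368,320). The hexagon's corners lie at (232,225) and (478,205).

```bash
python3 - <<'E'
from h import *
c=dict(np.load("w3.npz"))
f=lambda x,y:(222+x/7-.43,216+y/7-.43)
V=onz(c,*f(368,308),216);H=onz(c,*f(355,215),180)
print("valve",V,"hex",H)
p1=onz(c,*f(315,195),194);p2=onz(c,*f(447,257),194);print(p1,p2,np.linalg.norm(p1-p2),"expect",26*np.sin(np.pi/3))
m=(p1+p2)/2; d=(p2-p1)[:2]; n=np.array([-d[1],d[0]])/np.linalg.norm(d)
for s in(1,-1):
    ax=m[:2]+s*n*6.5;print("axis",ax,[round(float(np.degrees(np.arctan2(*(p[:2]-ax)[::-1]))),1) for p in(p1,p2)])
t=env.read_camera("top");s=env.read_camera("scene")
B=t["img"]
h=cv2.cvtColor(t["img"],cv2.COLOR_BGR2HSV)
# top view collar/gauge points
C=onz(t,276.5,239,38);G=onz(t,283.6,257,46);print("top C",C,"G",G,np.linalg.norm((C-G)[:2]),np.arctan2(*(C-G)[:2][::-1]))
E
```

```text
valve [535.7385274  127.15140157 216.        ] hex [540.90530421 126.3542471  180.        ]
[530.21841285 123.09518633 194.        ] [543.12841192 137.11753989 194.        ] 19.060285295715502 expect 22.516660498395403
axis [531.89146412 134.50897265] [-98.3, 13.1]
axis [541.45536065 125.70375356] [-166.9, 81.7]
top C [ 427.4974794  -169.30868453   38.        ] G [ 368.29117843 -191.88535303   46.        ] 63.36475388214914 0.3643017432113501
```

```bash
python3 -c "
from h import *
print(go([430,-170,220]))"
python3 -m crank '[[-10,-40,0,0,80],[-20,-300,0,0,80],[-20,-300,0,0,80],[-20,-300,40,0,80],[-20,-300,65,0,80],[-20,-300,65,0,80],[-20,-300,65,0,80],[-20,-300,65,0,80],[-20,-300,65,0,80],[-20,-300,65,0,80]]' >/dev/null
python3 -m crank '[[0,0,0,0,80],[0,0,0,0,80]]' >/dev/null
python3 - <<'E'
from h import *
st();c=env.read_camera("wrist");
u,v=proj(c,[415,-175,40]).astype(int);print(u,v)
np.savez("w4.npz",**c)
cv2.imwrite("pics/w4.png",cv2.resize(c["img"][v-50:v+50,u-65:u+65],None,fx=6,fy=6,interpolation=cv2.INTER_CUBIC))
E
```

```text
[-19.9, -299.2, 64.6]
t 12.73 [ 430.4 -169.4  220. ] [-3.142e+00  1.000e-03  2.872e+00] F [-0.8  0.1 -1. ] j6 -1.82 op 80.2 g 0.0
246 168
```

View pics/w4.png

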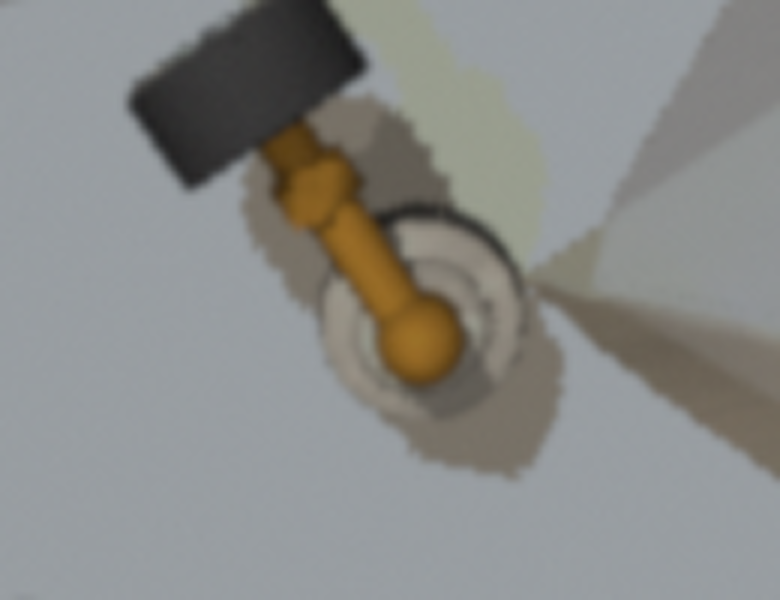

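The collar's top face is centred at crop (423,313). The elbow top is at (420,340), and the gauge's back edge runs from (190,188) to (365,65).

```bash
python3 - <<'E'
from h import *
c=dict(np.load("w4.npz"))
f=lambda x,y:(181+x/6-.42,118+y/6-.42)
C=onz(c,*f(423,313),32);E=onz(c,*f(421,338),53);print("C",C,"E",E)
a=onz(c,*f(190,188),46);b=onz(c,*f(365,65),46);m=(a+b)/2
print("edge len",np.linalg.norm(a-b),"mid dist",np.linalg.norm((m-C)[:2]))
d=b-a;print("yaw edge",np.arctan2(d[1],d[0])-np.pi/2, "yaw from mid",np.arctan2(*(C-m)[:2][::-1]))
C=(C+E)/2
print(go([C[0],C[1],120],0),env.state()["joints"][5])
E
```

```text
C [ 418.85613416 -170.74591434   32.        ] E [ 419.48702559 -171.04457373   53.        ]
edge len 38.96704353793208 mid dist 45.11024916664405
yaw edge 0.3263248434284054 yaw from mid 0.347216620318017
[10.5, -4.5, 100.0, -15.4] -1.819258049796397
```

```bash

python3 -m crank '[[3,-1,20,-4,80],[10.5,-4.5,50,-11,80],[10.5,-4.5,80,-18,80],[10.5,-4.5,90,-25,80],[10.5,-4.5,95,-32,80],[10.5,-4.5,95,-35,80],[10.5,-4.5,95,-35,80],[10.5,-4.5,95,-35,80]]' 
python3 -c "
from h import *
st();print(go([419.2,-170.9,21],0.337))"
```

```text
t: 13.45
eef_pos: [419.1, -171.1, 124.8]
tcp_rot: [-3.141, 0.001, -2.802]
ft_force: [-0.1, -0.2, -0.0]
opening: 0.84
grip_force: 0.0
t 13.45 [ 419.1 -171.1  124.8] [-3.141e+00  1.000e-03 -2.802e+00] F [-0.1 -0.2 -0. ] j6 -2.44 op 79.8 g 0.0
[-0.1, 0.2, 103.8, 0.1]
```

```bash

python3 -m crank '[[0,0,20,0,80],[0,0,45,0,80],[0,0,70,0,80],[0,0,90,0,80],[0,0,100,0,80],[0,0,103,0,80],[0,0,103.5,0,80],[0,0,103.5,0,60],[0,0,103.5,0,50],[0,0,103.5,0,44]]' 
python3 -m crank '[[0,0,0,0,42],[0,0,0,0,38],[0,0,0,0,35],[0,0,0,0,30],[0,0,0,0,30],[0,0,0,0,30],[0,0,0,0,30],[0,0,0,0,30]]'
python3 -m crank '[[0,0,0,0,30],[0,0,0,0,30]]'
```

```text
t: 14.28
eef_pos: [419.1, -171.7, 21.8]
tcp_rot: [-3.14, 0.001, -2.802]
ft_force: [-0.5, 0.7, 0.2]
opening: 0.685
grip_force: 0.0
t: 14.95
eef_pos: [418.8, -171.7, 21.1]
tcp_rot: [-3.141, 0.0, -2.801]
ft_force: [0.2, 0.1, 4.6]
opening: 0.41
grip_force: 30.0
t: 15.12
eef_pos: [418.8, -171.6, 21.1]
tcp_rot: [-3.141, 0.0, -2.802]
ft_force: [0.4, -0.7, 6.0]
opening: 0.408
grip_force: 30.0
```

```bash

python3 -m crank '[[0,0,-2,0,30],[0,0,-6,0,30],[0,0,-14,0,30],[0,0,-28,0,30],[0,0,-48,0,30],[0,0,-75,0,30],[0,0,-105,0,30],[0,0,-135,0,30],[0,0,-165,0,30],[0,0,-190,0,30]]' 
python3 -m crank '[[0,0,-18,0,30],[0,0,-30,0,30],[0,0,-37,0,30],[0,0,-40,0,30],[0,0,-40,0,30]]'
python3 -c "
from h import *
st();print(go([541.2,125.8,255],np.radians(17.4)))"
```

```text
t: 15.95
eef_pos: [418.4, -171.3, 213.7]
tcp_rot: [-3.141, 0.001, -2.801]
ft_force: [0.8, -0.3, -2.8]
opening: 0.413
grip_force: 30.0
t: 16.37
eef_pos: [418.5, -171.5, 251.3]
tcp_rot: [-3.141, 0.0, -2.802]
ft_force: [0.3, -0.4, -2.6]
opening: 0.408
grip_force: 30.0
t 16.37 [ 418.5 -171.5  251.3] [-3.141  0.    -2.802] F [ 0.3 -0.4 -2.6] j6 -2.45 op 38.8 g 30.0
[-214.8, 239.4, -3.7, 2.1]
```

```bash

python3 -m crank '[[-6,7,-2,0,30],[-20,22,-6,0,30],[-42,46,-10,0,30],[-66,73,-12,0,30],[-90,100,-12,0,30],[-114,127,-12,0,30],[-138,154,-12,0,30],[-162,180,-12,1,30],[-184,205,-12,2,30],[-200,223,-12,2,30]]' >/dev/null
python3 -m crank '[[-9,10,0,0,30],[-13,15,0,0,30],[-14.8,16.4,0,0,30],[-14.8,16.4,0,0,30],[-14.8,16.4,0,0,30]]'
python3 - <<'E'
from h import *
st();print(go([541.2,125.8,255],np.radians(17.4)))
c=env.read_camera("wrist");s=env.read_camera("scene")
u,v=proj(s,[541,126,225]).astype(int)
A=cv2.resize(s["img"][v-30:v+50,u-40:u+30],None,fx=5,fy=5,interpolation=cv2.INTER_CUBIC)
B=cv2.resize(c["img"][100:340,150:370],(367,400));cv2.imwrite("pics/j1.png",np.hstack([A,B]))
E
```

```text
t: 17.62
eef_pos: [541.8, 124.5, 262.9]
tcp_rot: [-3.142, -0.001, -2.837]
ft_force: [0.9, -0.7, -1.8]
opening: 0.405
grip_force: 30.0
t 17.62 [541.8 124.5 262.9] [-3.142e+00 -1.000e-03 -2.837e+00] F [ 0.9 -0.7 -1.8] j6 -1.77 op 38.5 g 30.0
[0.1, 1.4, 7.9, 0.0]
```

View pics/j1.png

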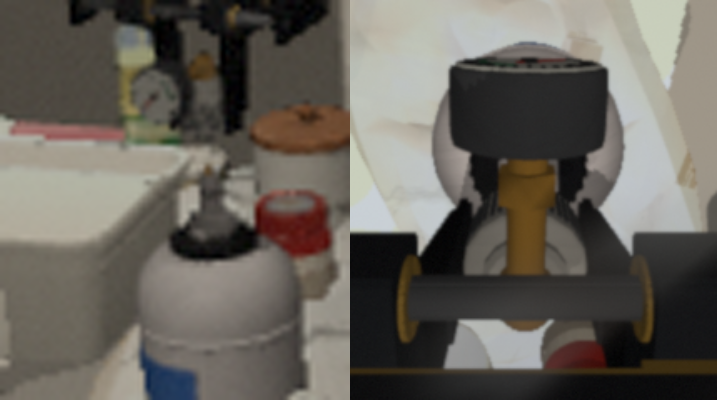

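The tester hangs upright in the grip, over the post. I lower it in steps, watching the force.

```bash

python3 -m crank '[[0,1,4,0,30],[0,1.4,10,0,30],[0,1.4,17,0,30],[0,1.4,22,0,30],[0,1.4,25,0,30],[0,1.4,26,0,30],[0,1.4,27,0,30],[0,1.4,28,0,30],[0,1.4,28,0,30]]'
python3 -m crank '[[0,0,1,0,30],[0,0,2,0,30],[0,0,3,0,30],[0,0,4,0,30],[0,0,5,0,30],[0,0,5,0,30]]'
python3 -m crank '[[0,0,1,0,30],[0,0,2,0,30],[0,0,3,0,30],[0,0,3,0,30],[0,0,3,0,30]]'
```

```text
t: 18.47
eef_pos: [541.7, 126.8, 235.0]
tcp_rot: [3.142, 0.0, -2.836]
ft_force: [-1.0, -0.4, -1.4]
opening: 0.406
grip_force: 30.0
t: 18.97
eef_pos: [541.6, 126.7, 229.8]
tcp_rot: [3.141, -0.0, -2.836]
ft_force: [-0.3, 0.1, -2.0]
opening: 0.406
grip_force: 30.0
t: 19.38
eef_pos: [541.6, 126.8, 227.0]
tcp_rot: [3.142, -0.0, -2.836]
ft_force: [-0.1, -0.6, -1.9]
opening: 0.408
grip_force: 30.0
```

```bash

python3 -m crank '[[0,-0.5,0.5,0,30],[0,-0.8,1,0,30],[0,-0.8,2,0,30],[0,-0.8,3,0,30],[0,-0.8,3,0,30]]'
python3 -m crank '[[0,0,1,0,30],[0,0,2,0,30],[0,0,2,0,30],[0,0,2,0,30]]'
python3 -m crank '[[0,0,1,0,30],[0,0,2,0,30],[0,0,2,0,30],[0,0,2,0,30]]'
```

```text
t: 19.8
eef_pos: [541.5, 126.0, 223.8]
tcp_rot: [3.141, -0.001, -2.836]
ft_force: [-1.7, 0.2, -3.0]
opening: 0.411
grip_force: 30.0
t: 20.13
eef_pos: [541.4, 126.0, 221.7]
tcp_rot: [3.141, -0.001, -2.836]
ft_force: [-3.5, 0.9, -1.6]
opening: 0.411
grip_force: 30.0
t: 20.47
eef_pos: [541.4, 126.0, 219.9]
tcp_rot: [3.141, -0.001, -2.836]
ft_force: [-5.6, -0.3, -0.6]
opening: 0.412
grip_force: 30.0
```

Side force toward −x, so I shift that way.

```bash

python3 -m crank '[[0.4,0.1,0,0,30],[0.8,0.2,0,0,30],[0.8,0.2,0,0,30]]'
python3 -m crank '[[0,0,1,0,30],[0,0,2,0,30],[0,0,2,0,30]]'
python3 -m crank '[[0,0,0.5,0,30],[0,0,1,0,30],[0,0,1,0,30]]'
```

```text
t: 20.72
eef_pos: [541.1, 126.0, 219.9]
tcp_rot: [3.142, 0.0, -2.836]
ft_force: [-1.6, -0.1, -2.7]
opening: 0.408
grip_force: 30.0
t: 20.97
eef_pos: [541.0, 125.9, 217.9]
tcp_rot: [3.142, 0.0, -2.836]
ft_force: [-2.7, -0.7, -1.2]
opening: 0.411
grip_force: 30.0
t: 21.22
eef_pos: [541.0, 126.0, 217.0]
tcp_rot: [3.142, 0.0, -2.836]
ft_force: [-3.6, 0.6, -0.6]
opening: 0.408
grip_force: 30.0
```

```bash

python3 -m crank '[[0.5,0.1,0,0,30],[0.5,0.1,0.5,0,30],[0.5,0.1,1,0,30],[0.5,0.1,1,0,30]]'
python3 -m crank '[[0,0,0.5,0,30],[0,0,1,0,30],[0,0,1,0,30]]'
python3 -m crank '[[0,0,0.5,0,30],[0,0,1,0,30],[0,0,1,0,30]]'
```

```text
t: 21.55
eef_pos: [540.8, 125.9, 215.9]
tcp_rot: [-3.142, 0.001, -2.836]
ft_force: [-0.5, 0.8, -2.1]
opening: 0.404
grip_force: 30.0
t: 21.8
eef_pos: [540.7, 125.9, 214.9]
tcp_rot: [-3.142, 0.0, -2.836]
ft_force: [-0.2, -0.3, -1.5]
opening: 0.409
grip_force: 30.0
t: 22.05
eef_pos: [540.6, 125.9, 213.9]
tcp_rot: [3.142, 0.0, -2.836]
ft_force: [-0.6, -0.8, -1.9]
opening: 0.408
grip_force: 30.0
```

The underside is at about 193, below the pin tops with no push force, so the keyways are already over the pins. I continue down against the spring.

```bash

python3 -m crank '[[0,0,1,0,30],[0,0,2,0,30],[0,0,3,0,30],[0,0,3,0,30],[0,0,3,0,30]]'
python3 -m crank '[[0,0,0.5,0,30],[0,0,1,0,30],[0,0,1.5,0,30],[0,0,1.5,0,30],[0,0,1.5,0,30]]'
python3 -m crank '[[0,0,0.5,0,30],[0,0,1,0,30],[0,0,1.5,0,30],[0,0,1.5,0,30],[0,0,1.5,0,30]]'
```

```text
t: 22.47
eef_pos: [540.5, 125.9, 210.9]
tcp_rot: [3.142, -0.0, -2.836]
ft_force: [0.2, 0.4, -2.2]
opening: 0.404
grip_force: 30.0
t: 22.88
eef_pos: [540.6, 125.9, 209.7]
tcp_rot: [3.142, 0.0, -2.836]
ft_force: [-1.8, 0.3, 1.8]
opening: 0.407
grip_force: 30.0
t: 23.3
eef_pos: [540.6, 125.9, 208.1]
tcp_rot: [3.142, 0.0, -2.836]
ft_force: [-0.1, 0.4, 2.8]
opening: 0.411
grip_force: 30.0
```

```bash

python3 -m crank '[[0,0,0.5,0,30],[0,0,1,0,30],[0,0,1.5,0,30],[0,0,2,0,30],[0,0,2,0,30],[0,0,2,0,30]]'
python3 -m crank '[[0,0,0.5,0,30],[0,0,1,0,30],[0,0,1,0,30],[0,0,1,0,30]]'
python3 -m crank '[[0,0,0.5,0,30],[0,0,0.5,0,30],[0,0,0.5,0,30]]'
```

```text
t: 23.8
eef_pos: [540.6, 125.9, 206.1]
tcp_rot: [3.142, 0.0, -2.836]
ft_force: [-0.4, 0.4, 5.0]
opening: 0.408
grip_force: 30.0
t: 24.13
eef_pos: [540.6, 125.9, 205.2]
tcp_rot: [3.142, 0.0, -2.836]
ft_force: [-1.5, -0.2, 5.5]
opening: 0.404
grip_force: 30.0
t: 24.38
eef_pos: [540.6, 125.9, 204.7]
tcp_rot: [-3.142, 0.0, -2.836]
ft_force: [-2.0, -1.0, 5.3]
opening: 0.405
grip_force: 30.0
```

```bash

python3 -m crank '[[0,0,0.4,0,30],[0,0,0.4,0,30],[0,0,0.4,0,30]]'
python3 -m crank '[[0,0,0.4,0,30],[0,0,0.4,0,30],[0,0,0.4,0,30]]'
python3 -m crank '[[0,0,0.4,0,30],[0,0,0.4,0,30],[0,0,0.4,0,30]]'
```

```text
t: 24.63
eef_pos: [540.6, 125.9, 204.3]
tcp_rot: [-3.142, 0.0, -2.836]
ft_force: [-1.0, -1.0, 6.6]
opening: 0.407
grip_force: 30.0
t: 24.88
eef_pos: [540.7, 125.9, 204.1]
tcp_rot: [-3.142, 0.001, -2.836]
ft_force: [-2.4, -0.7, 8.3]
opening: 0.407
grip_force: 30.0
t: 25.13
eef_pos: [540.7, 125.9, 204.1]
tcp_rot: [-3.141, 0.001, -2.836]
ft_force: [-2.1, -0.4, 12.3]
opening: 0.407
grip_force: 30.0
```

The stop is at 204.1, so the underside is at about 183, fully home. I hold, check that it is steady and take one final look.

```bash

python3 -m crank '[[0,0,0.2,0,30],[0,0,0.2,0,30],[0,0,0.2,0,30],[0,0,0.2,0,30],[0,0,0.2,0,30],[0,0,0.2,0,30]]'
python3 - <<'E'
from h import *
s=env.read_camera("scene");cv2.imwrite("pics/f.png",cv2.resize(s["img"][140:300,150:350],(750,600)));st()
E
```

```text
t: 25.63
eef_pos: [540.7, 125.9, 204.1]
tcp_rot: [-3.141, 0.001, -2.836]
ft_force: [-2.9, 0.3, 13.8]
opening: 0.411
grip_force: 30.0
t 25.68 [540.7 125.9 204.1] [-3.141e+00  1.000e-03 -2.836e+00] F [-3.8  0.7 13.3] j6 -1.77 op 39.0 g 30.0
```

View pics/f.png

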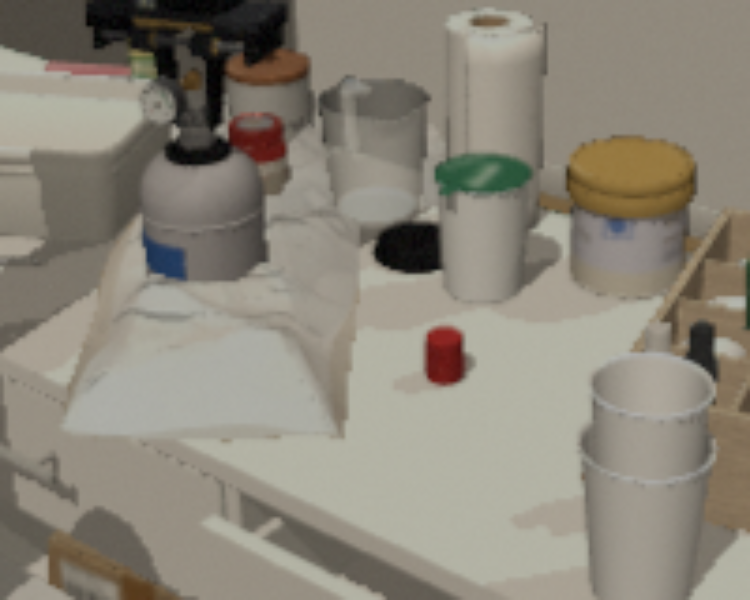

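The cap stands upright at (445,355), the tester is seated on the post with its gauge showing at (160,100), and the cups and jar are undisturbed. I hand it in.

```bash
python3 -c "
from cell import env
print(env.job_done())"
```

```text
the job is handed in; nothing more can be done
None
```

The job is handed in at about 26 s: the dust cap stands upright on the counter, and the tester is on the post, fully home and still gripped and pushed down with about 14 N; it was already in line with the pins, so no turning was needed, and the cups and jar were not touched.

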